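Slide the oil bottle home into the display row

TASK

The amber oil bottle with the yellow label stands out of line on the stall's counter. Push it with your fingertips, touching it only on the bare glass below its label, so that it slides upright into the empty place between the two green bottles: up against the timber guard rail like them, with at least a good finger's width of clear space on either side. Do not grip it, lift it or let it tip, leave everything else where it stands, and finish with your hand clear.

Things in the scene. Friction and masses are not known exactly. Their poses are not given: they have to be found in the camera images.
- bottle: Tall amber oil bottle to be pushed, closed, 58 mm in diameter, 275 mm tall, 0.6 to 0.86 kg. Origin at the centre of its underside, z up its axis. The bare glass below the label is a plain cylinder from 0 to 95 mm above the counter; only there may it be touched. Foot 54 mm across, friction on the counter about 0.4: pushed below some 45 mm it slides, pushed higher it may tip.
- bottle_top: The upper part of the same amber bottle, one piece with it: yellow label (58 mm in diameter) from about 95 to 172 mm above the counter, shoulder, neck (30 mm) and red cap up to 275 mm. Not to be touched. Origin and axes are those of the bottle.
- near_bottle: Green glass bottle with a white label and black cap, same size as the amber one, standing against the rail on the robot's side (smaller x) of the empty place. Loose; to be left alone. Origin at the centre of its underside.
- far_bottle: The other green glass bottle, the same, standing against the rail on the far side (larger x) of the empty place. Loose; to be left alone. Origin at the centre of its underside. The two green bottles stand about 190 to 210 mm apart, centre to centre.
- rail: Fixed timber guard rail on the robot's left, a board 440 mm long, 45 high, 20 thick, running away from the robot, up to 6 degrees skew; the bottles stand against its right-hand face. Origin at the foot of that face, half-way along; x is square to the face, pointing left (about world +y), y runs along the board towards the robot. A bottle touching it has its centre 29 mm from this face.
- tape: Roll of yellow-green parcel tape lying flat, 120 mm in diameter and 48 mm high, to the right of the work. Loose; to be left alone. Origin at the centre of its underside.
- jar: Short jar of nuts with a brass lid, 76 mm in diameter and 70 mm high, to the right of the work. Loose; to be left alone. Origin at the centre of its underside.

How it is judged:
On the way:
1. the fingers push the bottle along the counter (contact force between the fingers and bottle above 0.3 N and distance of bottle from where it was at the start of the episode above 0.03 m).
At the end, for the whole second after the job is handed in: The amber bottle stands upright and at rest on the counter between the two green bottles, no more than 8 mm off the guard rail, with at least 20 mm clear (78 mm between centres) to each green bottle (x of bottle in the frame of rail between -0.037 and -0.02 m and horizontal distance between bottle and near_bottle between 0.078 and 0.14 m and horizontal distance between bottle and far_bottle between 0.078 and 0.14 m and angle between bottle's own z axis and vertical below 0.04 rad and height (world z) of bottle below 0.004 m and linear speed of bottle below 0.02 m/s); the robot touches nothing.
It fails at once if the amber bottle is tipped by more than about 10 degrees or lifted more than 8 mm off the counter (angle between bottle's own z axis and vertical above 0.17 rad or height (world z) of bottle above 0.008 m).
It fails at once if the amber bottle is gripped or struck hard: over 30 N from the fingers while it is still more than 15 mm off the rail (contact force between the fingers and bottle above 30 N and x of bottle in the frame of rail below -0.044 m).
It fails at once if the amber bottle is touched on its label, shoulder, neck or cap (contact force between any of the fingers, the arm and bottle_top above 0.3 N).
It fails at once if a green bottle is moved by more than 10 mm or tipped by more than about 10 degrees (distance of any of near_bottle, far_bottle from where it was at the start of the episode above 0.01 m or angle between any of near_bottle, far_bottle's own z axis and vertical above 0.17 rad).
It fails at once if the tape or the jar is moved by more than 10 mm (distance of any of tape, jar from where it was at the start of the episode above 0.01 m).
It also fails if it takes over 45 s, if anything falls off the work surface, if the arm or the gripper's body presses on something with over 40 N, if the wrist force passes 120 N, or if a joint passes its speed limit or range.

ROBOT

A 7-joint arm with a two-finger parallel gripper is mounted at the origin on the work surface. World frame = base frame: x ahead of the robot, y to its left, z up, the work surface at z = 0. Lengths are in m, angles in rad, forces in N, time in s.
With the tool pointing down it reaches from about 0.4 to 0.875 m from the base axis. Payload 19.3 kg.
Tool frame: the origin (TCP) lies at the very end of the fingers, on their centre line; the grasp point (between the pads) lies 19 mm behind it; z points along the fingers, y is the direction in which the jaws open and shut (so a half turn about z gives the same grasp; the last joint's range is limited). The gripper opens to 85 mm and grips with 20 to 120 N. Pads are 22 mm wide; open, the fingers measure 114 mm over their backs; the gripper's body (76 mm by 85 mm) begins 54 mm behind the grasp point. The pads swing forward as they close: fully open they stand 13 mm farther back than shut.
Start: joints at [-1.178, 0.521, -0.036, 1.599, 0.021, 1.021, -0.113], TCP at [0.279, 0.559, 0.207] pointing down, gripper open.
Joint ranges: [-2.91, 2.91], [-0.3, 2.13], [-1.5, 1.42], [0.17, 2.43], [-1.26, 4.41], [0.16, 1.93], [-2.52, 2.52]. Speed limits (rad/s): [1.89, 1.89, 2.39, 2.39, 3.01, 3.01, 3.01].

INTERFACE

Orientations are given as [roll, pitch, yaw] about the fixed x, y, z axes, in that order (R = Rz(yaw) Ry(pitch) Rx(roll)).
In Python, from workcell import bot gives the robot as it stands.
- The arm moves only by the tool carry_out, never from a script. Its argument "targets" is a list of rows, each a list of 7 numbers: the shift along the tool's x, y, z in mm, then the turn, a rotation vector about the tool's x, y, z in units of 6 degrees (1.0 is 6 degrees), then the closure in counts, from 0 (fully open) to 255 (shut). A call has 1 to 5 rows; each row shifts and turns the commanded pose from where the row before left it, along the tool's axes as they then stand; what a row does not reach is not made up. A row lasts 1/12 s, in which the tool goes at most 41.7 mm and 7.16 degrees, less where a joint would pass 70% of its speed; a pose out of reach is approached as far as the arm can. A call is refused whole if a number of a shift passes 41.7 or a number of a turn 1, either way. A call with a gripper value outside its range is refused whole. The fingers move at their own pace and stop on an object; "force" is the grip in N (left out, the last holds). Time passes only in rows, so rows that do not move let the fingers close. It gives the time, the measured TCP pose, the force and the opening at its end, in the units of the state.
- bot.observe(): the state, without advancing time (a new reading comes with each control period).
- bot.grab_frame(name): name is "scene" or "top" or "wrist"; returns a dict with "color" (400x640x3 uint8, red, green, blue), "z_map" (400x640 float32, m along the optical axis (not along the pixel's ray), 0 where there is no reading), "K" (3x3 intrinsics, pixels), "k1" (the pictures are not rectified: a ray, as slopes to the right and down, at radius r is drawn at 1 + k1 r^2 times it, then the intrinsics apply), "cam_to_world" (4x4, takes a point from camera to world coordinates); the wrist camera has in their place "T_tool_cam" (4x4, takes a point from camera to tool coordinates, whose origin is the TCP and whose axes are the flange's). Camera axes: x right, y down, z forward; pixel columns grow to the right and rows downward; lengths in m; the calibration is good to about 2 mm. A picture is of the moment at which its call begins: read the wrist's pose just before it.
- bot.job_done(): hands the job in, once; it reports no verdict.
The state is a dict: "clock": time; "qpos": joint angles; "qd": joint speeds; "joint_efforts": joint torques, N m; "position": TCP position; "tool_rot": TCP orientation; "force": force on the tool from outside, world axes, zero at the start; "moment": the same for the moment, N m; "grip_width": finger opening in m.
Only numpy, scipy, OpenCV 4.12 (cv2) and the standard library are available. Lean on these libraries where they do the work, as an engineer would, in place of code of your own. Each camera call takes 0.05 s, during which the arm holds its last target. There are 200 camera calls.

## Working session

There is one attempt and no reset: what is moved stays moved. The work goes in short steps, Python scripts to look and compute and a tool call to move; the robot and the scene stay as the last step left them, time stands still between calls to the robot, and variables do not carry over. Pictures are saved under pics/ and viewed, about 8 in all and at most 12, crops included, and the job is handed in when it is done.

Besides the shell and the picture viewer there is one more tool, called after "Request:" as a command line: name --pt "numbers of a row" for each row, then --argument value for the rest. carry_out: Moves the arm, as the interface text tells. Its arguments: {"type":"object","properties":{"targets":{"type":"array","items":{"type":"array","items":{"type":"number"}}},"force":{"type":"number"}},"required":["targets"]}

```bash
mkdir -p pics; ls; python3 - <<'E'
from workcell import bot
import cv2, numpy as np
s=bot.observe(); print({k:np.round(v,3).tolist() for k,v in s.items()})
ims=[]
for n in ("scene","top"):
    f=bot.grab_frame(n); np.savez(f"{n}.npz",**f); print(n,f["K"].tolist(),f["k1"],np.round(f["cam_to_world"],3).tolist())
    cv2.imwrite(f"pics/{n}.png",f["color"][...,::-1])
E
```

```text
pics
{'clock': 0.0, 'qpos': [-1.178, 0.522, -0.036, 1.6, 0.021, 1.021, -0.113], 'qd': [-0.0, 0.0, 0.001, 0.001, 0.002, -0.001, 0.0], 'joint_efforts': [0.001, -92.71, 1.98, -36.993, 0.018, 0.008, 0.0], 'position': [0.279, 0.559, 0.206], 'tool_rot': [-3.14, 0.0, 2.679], 'force': [0.369, 0.616, 0.446], 'moment': [0.029, -0.029, 0.02], 'grip_width': 0.086}
scene [[447.43795771001425, 0.0, 321.26803072682696], [0.0, 447.43795771001425, 199.614099202772], [0.0, 0.0, 1.0]] -0.09938297341029127 [[0.397, 0.735, -0.549, 1.057], [0.918, -0.318, 0.237, -0.316], [-0.0, -0.598, -0.801, 0.765], [0.0, 0.0, 0.0, 1.0]]
top [[479.6455126184705, 0.0, 321.00577659547065], [0.0, 479.6455126184705, 195.01529246363145], [0.0, 0.0, 1.0]] -0.14520971009260666 [[-0.035, -0.979, 0.2, 0.376], [-0.999, 0.034, -0.01, -0.071], [0.003, -0.2, -0.98, 1.074], [0.0, 0.0, 0.0, 1.0]]
```

View pics/scene.png

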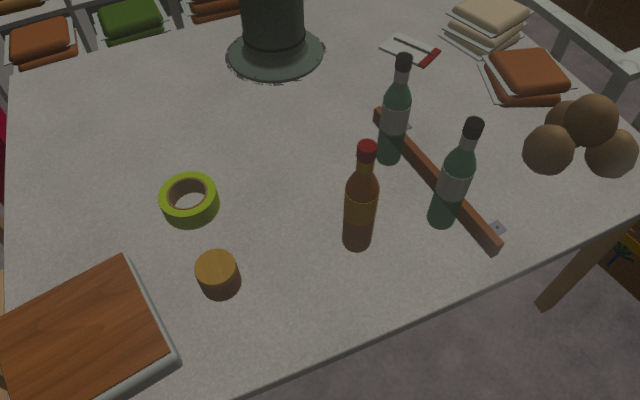

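View pics/top.png

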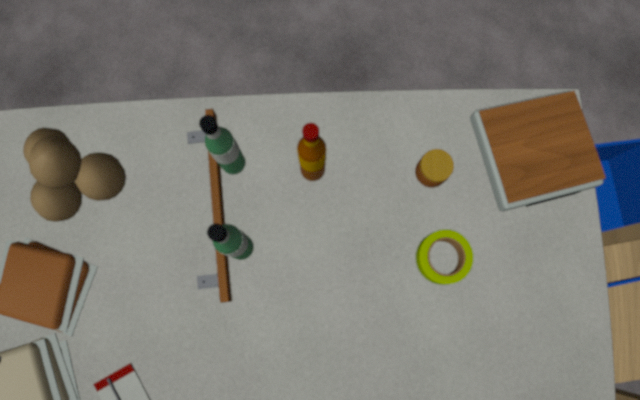

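The scene view shows the amber bottle (foot ~(357,245)), the green ones (near ~(390,160), far ~(442,225)), and the gap at ~(415,190) with the rail behind it. In the top view, amber is at (312,170), the greens at (235,165) and (240,250), the rail runs (210,110)-(225,300), the jar is at (435,168) and the tape at (445,257).

```bash
cat > h.py <<'E'
import numpy as np, cv2
from scipy.optimize import least_squares
def cloud(f, T=None):
    T=f["cam_to_world"] if T is None else T
    z=f["z_map"]; h,w=z.shape
    v,u=np.mgrid[:h,:w].astype(np.float32)
    k=np.array([float(f["k1"]),0,0,0,0])
    n=cv2.undistortPoints(np.stack([u.ravel(),v.ravel()],1)[:,None].astype(np.float64),f["K"],k)[:,0].reshape(h,w,2)
    P=np.dstack([n[...,0]*z,n[...,1]*z,z])@T[:3,:3].T+T[:3,3]
    P[z==0]=np.nan
    return P
def circ(p,r):
    s=least_squares(lambda c:np.hypot(*(p-c).T)-r,p.mean(0)+[0,0],loss="soft_l1",f_scale=.003)
    return s.x,np.sqrt(np.median(s.fun**2))
E
python3 - <<'E'
from h import *
for n,rois in (("scene",dict(amber=(335,135,385,255),near=(372,50,415,168),far=(425,112,488,232),tape=(155,168,225,230),jar=(190,245,245,303),rail=(370,100,505,255))),
               ("top",dict(amber=(290,118,335,185),near=(205,220,260,262),far=(195,112,250,178),tape=(410,225,480,290),jar=(410,140,460,192),rail=(200,100,235,305)))):
    f=dict(np.load(n+".npz")); P=cloud(f); hsv=cv2.cvtColor(f["color"],cv2.COLOR_RGB2HSV)
    print(n,"zero frac",(f["z_map"]==0).mean(),"table z",np.nanmedian(P[150:300,100:600,2]))
    for k,(a,b,c,d) in rois.items():
        q=P[b:d,a:c].reshape(-1,3); H=hsv[b:d,a:c].reshape(-1,3)
        ok=np.isfinite(q[:,2])
        if k=="rail":
            m=ok&(q[:,2]>.035)&(q[:,2]<.052)&(H[:,0]<20)&(H[:,1]>110)
            p=q[m][:,:2]; (cx,cy),(w,h),ang=cv2.minAreaRect(p.astype(np.float32))
            print(k,m.sum(),cx,cy,w,h,ang); L=cv2.fitLine(p.astype(np.float32),cv2.DIST_HUBER,0,.01,.01).ravel(); print(L); continue
        r={"tape":.06,"jar":.038}.get(k,.029)
        lo,hi={"tape":(.01,.044),"jar":(.01,.066)}.get(k,(.012,.165))
        m=ok&(q[:,2]>lo)&(q[:,2]<hi)
        if k in("amber","near","far"): 
            m&=(H[:,1]>70)&((H[:,0]>35) if k!="amber" else (H[:,0]<32)); c3=q[ok&(q[:,2]>.255)&(q[:,2]<.29)]
            print("   cap",len(c3),np.median(c3,0).round(4) if len(c3) else "")
        print(k,m.sum(),np.nanmax(q[:,2]).round(3),*(circ(q[m][:,:2],r) if m.sum()>10 else ()))
E
```

```text
scene zero frac 0.00385546875 table z 0.0002905261340072629
   cap 406 [ 0.66   -0.069   0.2743]
amber 1413 0.278 [ 0.6539737  -0.06605868] 0.0004800801729147562
   cap 375 [0.4916 0.0898 0.2731]
near 2 0.277
   cap 366 [0.6806 0.1111 0.2739]
far 2 0.278
tape 957 0.053 [ 0.44313043 -0.35056373] 0.004321470520599738
jar 627 0.074 [ 0.63789942 -0.3406935 ] 0.0005813392167448098
rail 727 0.5772697925567627 0.14806625247001648 0.43207353353500366 0.01944105513393879 5.348626613616943
[0.995736   0.09224889 0.63092726 0.15257302]
top zero frac 0.00423828125 table z -7.239148039484e-05
   cap 277 [ 0.6526 -0.0659  0.274 ]
amber 410 0.277 [ 0.6553153  -0.06581934] 0.0003297611968717866
   cap 286 [0.4816 0.0996 0.274 ]
near 81 0.278 [0.48316051 0.10130172] 0.00021534721359500394
   cap 281 [0.6752 0.1163 0.2739]
far 209 0.278 [0.67807292 0.11863646] 0.0003906632145416547
tape 382 0.055 [ 0.44754147 -0.32794357] 0.008356909366292846
jar 300 0.075 [ 0.64123828 -0.33921094] 0.0006896068107181244
rail 978 0.5802090764045715 0.14938794076442719 0.43466323614120483 0.019678248092532158 5.016483783721924
[0.996173   0.0874029  0.52998656 0.14493081]
```

Request:
carry_out --pt "0 0 -35 0 0 0 0" --pt "0 0 -35 0 0 0 0" --pt "0 0 -35 0 0 0 0" --pt "0 0 -35 0 0 0 0" --pt "0 0 0 0 0 0 0"

```text
clock: 0.52
position: [0.2798, 0.5609, 0.3534]
tool_rot: [3.133, -0.001, 2.678]
force: [0.5, 1.4, 0.2]
grip_width: 0.0854
```

Request:
carry_out --pt "-25 -30 0 0 0 0 0" --pt "-25 -30 0 0 0 0 0" --pt "-25 -30 0 0 0 0 0" --pt "-25 -30 0 0 0 0 0" --pt "-25 -30 0 0 0 0 0"

```text
clock: 0.93
position: [0.3239, 0.3672, 0.3464]
tool_rot: [-3.141, -0.0, 2.679]
force: [0.9, 1.4, 0.1]
grip_width: 0.0852
```

Request:
carry_out --pt "-25 -30 0 0 0 0 0" --pt "-25 -30 0 0 0 0 0" --pt "-25 -30 0 0 0 0 0" --pt "-25 -30 0 0 0 0 0" --pt "-25 -30 0 0 0 0 0"

```text
clock: 1.35
position: [0.3687, 0.1772, 0.3467]
tool_rot: [3.141, -0.0, 2.679]
force: [2.0, 0.6, 0.4]
grip_width: 0.0856
```

Request:
carry_out --pt "-25 -30 0 0 0 0 0" --pt "-25 -30 0 0 0 0 0" --pt "-25 -30 0 0 0 0 0" --pt "-25 -30 0 0 0 0 0" --pt "-25 -30 0 0 0 0 0"

```text
clock: 1.77
position: [0.4135, -0.0129, 0.3469]
tool_rot: [3.141, 0.0, 2.679]
force: [2.2, 0.9, -0.1]
grip_width: 0.0855
```

Request:
carry_out --pt "-25 -30 0 0 0 0 0" --pt "-25 -30 0 0 0 0 0" --pt "-25 -30 0 0 0 0 0" --pt "-25 -30 0 0 0 0 0" --pt "0 0 0 0 0 0 0"

```text
clock: 2.18
position: [0.4495, -0.1693, 0.3467]
tool_rot: [-3.139, 0.001, 2.672]
force: [-0.5, -1.2, -0.7]
grip_width: 0.0852
```

Request:
carry_out --pt "0 0 0 0 0 1 0" --pt "0 0 0 0 0 1 0" --pt "0 0 0 0 0 1 0" --pt "0 0 0 0 0 1 0" --pt "0 0 0 0 0 1 0"

```text
clock: 2.6
position: [0.4494, -0.1628, 0.3466]
tool_rot: [-3.141, -0.0, 2.15]
force: [0.2, 0.3, 0.4]
grip_width: 0.0854
```

```bash
python3 - <<'E'
from workcell import bot
print({k:v for k,v in bot.observe().items() if k in("qpos","position","tool_rot")})
E
```

```text
{'qpos': array([-0.33829682,  0.17009723,  0.66056243,  1.79577667, -0.11094602,
        1.21345116,  0.93326262]), 'position': array([ 0.44941841, -0.16283083,  0.34658839]), 'tool_rot': array([-3.14122630e+00, -2.34389207e-04,  2.14983254e+00])}
```

Request:
carry_out --pt "0 0 0 0 0 0.9 0" --pt "0 0 0 0 0 0.85 0" --pt "-18 33 0 0 0 0 0" --pt "-18 33 0 0 0 0 0" --pt "-18 33 0 0 0 0 0"

```text
clock: 3.02
position: [0.5634, -0.1734, 0.3467]
tool_rot: [3.141, -0.001, 1.973]
force: [0.5, 0.1, 1.9]
grip_width: 0.085
```

Request:
carry_out --pt "-18 33 0 0 0 0 0" --pt "-18 33 0 0 0 0 0" --pt "-18 33 0 0 0 0 0" --pt "-18 33 0 0 0 0 0" --pt "0 0 0 0 0 0 0"

```text
clock: 3.43
position: [0.7164, -0.1875, 0.3424]
tool_rot: [-3.138, -0.001, 1.975]
force: [0.3, -0.1, -0.7]
grip_width: 0.0853
```

Request:
carry_out --pt "0 0 0 0 1 0 100" --pt "0 0 0 0 1 0 100" --pt "0 0 0 0 1 0 100" --pt "0 0 0 0 1 0 100" --pt "0 0 0 0 1 0 100"

```text
clock: 3.85
position: [0.7078, -0.19, 0.3365]
tool_rot: [-3.124, -0.457, 1.962]
force: [0.4, -1.2, -4.0]
grip_width: 0.0516
```

Request:
carry_out --pt "0 0 0 0 1 0 110" --pt "0 0 0 0 0.7 0 110" --pt "0 0 0 0 0 0 110" --pt "0 0 0 0 0 0 110"

```text
clock: 4.18
position: [0.7033, -0.1837, 0.3265]
tool_rot: [-3.111, -0.505, 1.962]
force: [-0.4, 0.2, -0.2]
grip_width: 0.0487
```

```bash
python3 - <<'E'
from workcell import bot
from scipy.spatial.transform import Rotation as R
s=bot.observe(); print(s["qpos"].round(2),s["position"],s["grip_width"]); print(R.from_euler("xyz",s["tool_rot"]).as_matrix().round(3))
E
```

```text
[ 0.33  0.93  0.04  0.64 -0.4   1.92  0.69] [ 0.70329031 -0.1837463   0.32653999] 0.048738723305282124
[[-0.334  0.918 -0.213]
 [ 0.809  0.395  0.435]
 [ 0.484 -0.027 -0.875]]
```

Request:
carry_out --pt "-19 1 35 0 0 0 115" --pt "-19 1 35 0 0 0 115" --pt "-19 1 35 0 0 0 115" --pt "-19 1 35 0 0 0 115" --pt "-19 1 35 0 0 0 115"

```text
clock: 4.6
position: [0.7023, -0.1835, 0.127]
tool_rot: [-3.109, -0.5, 1.961]
force: [0.6, 0.3, -0.6]
grip_width: 0.0472
```

Request:
carry_out --pt "0 0 0 0 1 0 120" --pt "0 0 0 0 0.8 0 120" --pt "0 0 0 0 0 0 120"

```text
clock: 4.85
position: [0.7004, -0.1848, 0.1237]
tool_rot: [-3.097, -0.697, 1.946]
force: [0.4, -0.9, -1.3]
grip_width: 0.0451
```

```bash
cat > st.py <<'E'
from workcell import bot
from h import *
from scipy.spatial.transform import Rotation as R
s=bot.observe(); M=R.from_euler("xyz",s["tool_rot"]).as_matrix()
print(s["qpos"].round(2),s["position"].round(4),s["grip_width"],s["force"].round(1)); print(M.round(3))
E
python3 st.py
```

```text
[ 0.39  1.17 -0.01  0.73 -0.45  1.78  0.8 ] [ 0.7004 -0.1848  0.1237] 0.04508031481428069 [ 0.4 -0.9 -1.3]
[[-0.281  0.919 -0.277]
 [ 0.713  0.393  0.58 ]
 [ 0.642 -0.035 -0.766]]
```

Request:
carry_out --pt "0 0 0 0.2 0.8 0 130" --pt "0 0 0 0.1 0 0 130" --pt "0 0 0 0 0 0 130"

```text
clock: 5.1
position: [0.7027, -0.1824, 0.1262]
tool_rot: [-3.068, -0.773, 1.948]
force: [0.1, 0.3, -0.6]
grip_width: 0.0423
```

```bash
cat >> st.py <<'E'
import sys
if len(sys.argv)>3:
    t=np.array([float(a) for a in sys.argv[1:4]]); print("tool mm",(M.T@(t-s["position"])*1000).round(1))
E
python3 st.py .683 -.135 .022; python3 - <<'E'
from workcell import bot
import cv2
cv2.imwrite("pics/s2.png",bot.grab_frame("scene")["color"][...,::-1])
E
```

```text
[ 0.4   1.25 -0.04  0.59 -0.47  1.9   0.77] [ 0.7027 -0.1824  0.1262] 0.042278465764237126 [ 0.1  0.3 -0.6]
[[-0.264  0.908 -0.325]
 [ 0.666  0.415  0.62 ]
 [ 0.698 -0.053 -0.714]]
tool mm [-36.    7.3 110.2]
```

View pics/s2.png

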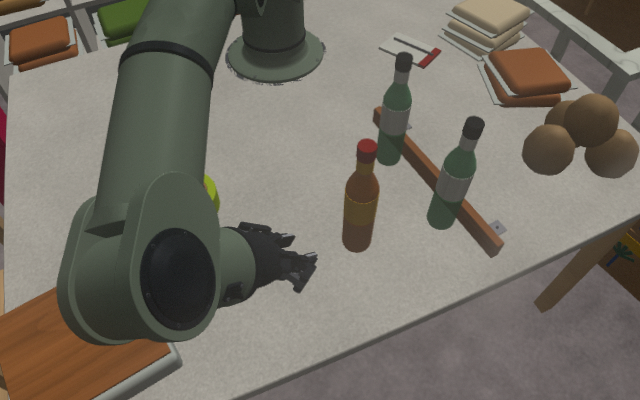

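The hand (fingertips at about (310,270)) is behind the amber bottle (357,200), but the wrist housing at (180,265) hangs over the jar. I'll check its clearance before descending.

```bash
python3 - <<'E'
from workcell import bot
from h import *
f=bot.grab_frame("scene"); P=cloud(f)
for u,v in [(180,265),(145,290),(110,190),(215,280),(100,300),(180,325),(240,265),(235,300),(130,330),(75,300)]: print((u,v),P[v,u].round(3))
f=bot.grab_frame("top"); P=cloud(f); cv2.imwrite("pics/t2.png",f["color"][...,::-1])
# lowest visible robot points near jar
m=(P[...,2]>.08)&(P[...,1]<-.2)&(P[...,0]>.4)
q=P[m]; 
for y in np.arange(-.5,-.2,.03):
    s=q[np.abs(q[:,1]-y)<.015]
    if len(s): print(round(y,2),"x",s[:,0].min().round(3),s[:,0].max().round(3),"z",s[:,2].min().round(3),s[:,2].max().round(3))
E
```

```text
(180, 265) [ 0.839 -0.355  0.423]
(145, 290) [ 0.857 -0.387  0.433]
(110, 190) [ 0.752 -0.396  0.448]
(215, 280) [ 0.834 -0.333  0.368]
(100, 300) [ 0.84  -0.429  0.415]
(180, 325) [ 0.878 -0.373  0.393]
(240, 265) [ 0.804 -0.304  0.327]
(235, 300) [ 0.821 -0.323  0.285]
(130, 330) [ 0.865 -0.416  0.391]
(75, 300) [ 0.822 -0.456  0.4  ]
-0.47 x 0.773 0.839 z 0.387 0.411
-0.44 x 0.717 0.828 z 0.402 0.426
-0.41 x 0.68 0.816 z 0.404 0.449
-0.38 x 0.605 0.804 z 0.434 0.47
-0.35 x 0.545 0.857 z 0.357 0.493
-0.32 x 0.501 0.848 z 0.245 0.506
-0.29 x 0.431 0.814 z 0.2 0.556
-0.26 x 0.4 0.789 z 0.178 0.558
-0.23 x 0.4 0.807 z 0.152 0.554
```

View pics/t2.png

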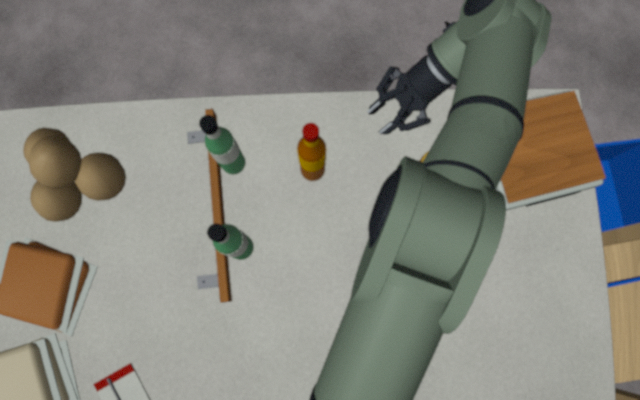

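The top view shows the forearm and wrist well above the jar (housing at z of about 0.3–0.45), with the fingers at (390,105) behind the bottle, so it's clear to descend.

Request:
carry_out --pt "-9 2 27 0 0 0 130" --pt "-9 2 27 0 0 0 130" --pt "-9 2 27 0 0 0 130" --pt "-9 2 27 0 0 0 130" --pt "0 0 0 0 0 0 130"

```text
clock: 5.67
position: [0.6824, -0.1328, 0.0229]
tool_rot: [-3.067, -0.777, 1.949]
force: [-0.8, 0.4, -0.8]
grip_width: 0.0423
```

```bash
python3 st.py .683 -.135 .022; python3 - <<'E'
from workcell import bot
import cv2
cv2.imwrite("pics/w3.png",bot.grab_frame("wrist")["color"][...,::-1])
E
```

```text
[ 0.37  1.26 -0.05  0.83 -0.45  1.66  0.84] [ 0.6824 -0.1328  0.0229] 0.042271798560386944 [-0.8  0.4 -0.8]
[[-0.263  0.907 -0.328]
 [ 0.662  0.417  0.622]
 [ 0.701 -0.053 -0.711]]
tool mm [-2.3 -0.3 -1. ]
```

View pics/w3.png

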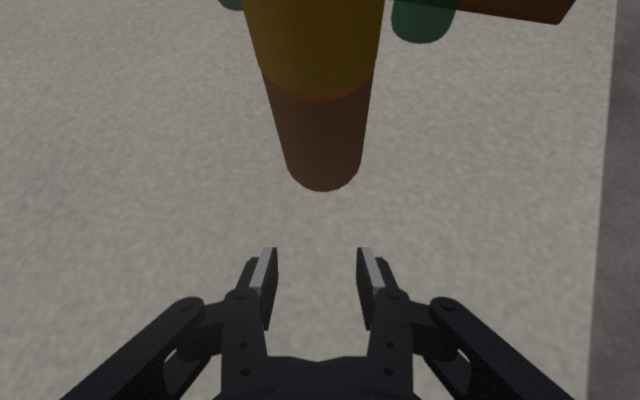

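The wrist view shows the bottle's foot at (322,190) centred between the fingertips at (272,250) and (362,250), with the fingers spread less than the bottle's width, so they will cradle it without gripping.

Request:
carry_out --pt "4 0 4 0 0 0 130" --pt "4 0 4 0 0 0 130" --pt "4 0 4 0 0 0 130" --pt "4 0 4 0 0 0 130" --pt "4 0 4 0 0 0 130"

```text
clock: 6.13
position: [0.6725, -0.1098, 0.0259]
tool_rot: [-3.072, -0.775, 1.95]
force: [0.6, 1.1, -0.1]
grip_width: 0.0419
```

Request:
carry_out --pt "3 0 3 0 0 0 130" --pt "3 0 3 0 0 0 130" --pt "3 0 3 0 0 0 130" --pt "3 0 3 0 0 0 130" --pt "3 0 3 0 0 0 130"

```text
clock: 6.55
position: [0.6634, -0.0904, 0.0248]
tool_rot: [-3.07, -0.776, 1.949]
force: [0.4, -0.2, 0.4]
grip_width: 0.0422
```

Request:
carry_out --pt "3 0 3 0 0 0 130" --pt "3 0 3 0 0 0 130" --pt "3 0 3 0 0 0 130" --pt "3 0 3 0 0 0 130" --pt "3 0 3 0 0 0 130"

```text
clock: 6.97
position: [0.6548, -0.0713, 0.0248]
tool_rot: [-3.071, -0.775, 1.949]
force: [1.8, -1.0, -0.2]
grip_width: 0.0418
```

```bash
cat > amb.py <<'E'
from workcell import bot
from h import *
D=np.array([-.385,.923]); tgt=np.array([.581,.110])
for n in("scene","top"):
    f=bot.grab_frame(n); P=cloud(f); H=cv2.cvtColor(f["color"],cv2.COLOR_RGB2HSV)
    m=np.isfinite(P[...,2])&(P[...,2]>.255)&(P[...,2]<.273)&(P[...,0]>.5)&((H[...,0]<10)|(H[...,0]>170))&(H[...,1]>110)&(abs(P[...,1]-.02)<.15)&(abs(P[...,0]-.6)<.12)
    print(n,"cap",m.sum(),np.median(P[m],0).round(4))
    m=np.isfinite(P[...,2])&(P[...,2]>.1)&(P[...,2]<.168)&(H[...,0]<32)&(H[...,1]>70)&(abs(P[...,1]-.02)<.15)&(abs(P[...,0]-.6)<.12)
    if m.sum()>20:
        c,e=circ(P[m][:,:2],.029); d=tgt-c; print(n,"label",m.sum(),c.round(4),round(e,4),"to go along",(d@D).round(4),"side",(d@np.array([-D[1],D[0]])).round(4))
    cv2.imwrite(f"pics/last_{n}.png",f["color"][...,::-1])
E
python3 st.py; python3 amb.py
```

```text
[ 0.32  1.16 -0.08  1.06 -0.47  1.51  0.85] [ 0.6548 -0.0713  0.0248] 0.04184406880720241 [ 1.8 -1.  -0.2]
[[-0.264  0.909 -0.324]
 [ 0.664  0.414  0.623]
 [ 0.7   -0.05  -0.713]]
scene cap 2 [ 0.6551 -0.0684  0.2724]
scene label 745 [ 0.6522 -0.064 ] 0.0004 to go along 0.188 side -0.0013
top cap 61 [ 0.6418 -0.0628  0.2717]
top label 234 [ 0.6522 -0.0626] 0.0003 to go along 0.1867 side -0.0007
```

```bash
python3 - <<'E'
from workcell import bot
import cv2, numpy as np
w=bot.grab_frame("wrist")["color"][...,::-1]
s=cv2.imread("pics/last_scene.png")[120:300,220:430]; t=cv2.imread("pics/last_top.png")[70:220,260:450]
s=cv2.resize(s,(400,343),interpolation=cv2.INTER_CUBIC); s=cv2.convertScaleAbs(s,alpha=2.2,beta=10)
w=cv2.convertScaleAbs(cv2.resize(w[:, :],(640,400)),alpha=1.8,beta=10)[:,160:480]
w=cv2.resize(w,(275,343)); 
cv2.imwrite("pics/c4.png",np.hstack([s,w]))
E
```

```text
(no output)
```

View pics/c4.png

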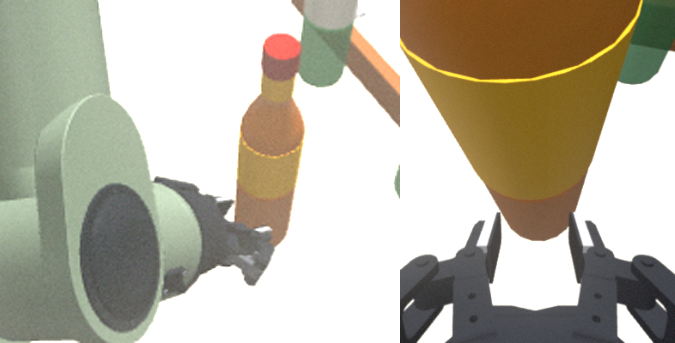

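The crops show the foot nested between the fingertips (wrist crop, fingers at (490,215) and (575,215)), with the bottle looking upright. However, the hand is closer to the bottle than I expected, so I'll measure the geometry before pushing on.

```bash
python3 - <<'E'
from workcell import bot
from h import *
from scipy.spatial.transform import Rotation as R
s=bot.observe(); M=R.from_euler("xyz",s["tool_rot"]).as_matrix()
f=bot.grab_frame("wrist"); P=cloud(f,f["T_tool_cam"])*1000; H=cv2.cvtColor(f["color"],cv2.COLOR_RGB2HSV)
print(np.round(f["T_tool_cam"],3).tolist())
g=np.isfinite(P[...,2])&(H[...,1]<70)&(P[...,2]>-120)&(P[...,2]<12)&(abs(P[...,1])<75)
W=P/1000@M.T+s["position"]; g&=W[...,2]>.012
for z in range(-100,12,8):
    k=g&(abs(P[...,2]-z)<4); q=P[k]
    if len(q)>5: 
        i=q[abs(q[:,1])<45]
        print(z,len(q),"x max/med",q[:,0].max().round(1),np.median(q[:,0]).round(1),"|y| min max",abs(q[:,1]).min().round(1),abs(q[:,1]).max().round(1),"worldz",W[k][:,2].min().round(3),W[k][:,2].max().round(3))
b=np.isfinite(P[...,2])&(H[...,1]>110)&(H[...,0]<32)&(W[...,2]>.01)&(W[...,2]<.16)&(np.hypot(W[...,0]-.652,W[...,1]+.063)<.045)
for lo in(.01,.05,.1,.13):
    k=b&(W[...,2]>lo)&(W[...,2]<lo+.04); 
    if k.sum()>20: print("bottle",lo,k.sum(),*circ(W[k][:,:2],.029))
for n in("scene","top"):
    f=bot.grab_frame(n);Q=cloud(f);H=cv2.cvtColor(f["color"],cv2.COLOR_RGB2HSV)
    m=(Q[...,2]>.255)&(Q[...,2]<.29)&(abs(Q[...,0]-.65)<.03)&(abs(Q[...,1]+.063)<.03); print(n,m.sum(),np.median(Q[m],0).round(4))
E
```

```text
[[-0.0, -0.947, -0.322, 0.083], [1.0, -0.0, 0.0, 0.001], [-0.0, -0.322, 0.947, -0.167], [0.0, 0.0, 0.0, 1.0]]
-100 7232 x max/med 96.8 12.0 |y| min max 0.0 62.3 worldz 0.085 0.168
-92 4145 x max/med 83.1 12.1 |y| min max 15.2 59.5 worldz 0.078 0.152
-84 6048 x max/med 74.7 3.4 |y| min max 18.5 56.9 worldz 0.071 0.14
-76 3093 x max/med 66.0 12.1 |y| min max 19.6 55.6 worldz 0.068 0.129
-68 1011 x max/med 61.7 11.6 |y| min max 20.0 50.4 worldz 0.063 0.115
-60 1057 x max/med 52.7 7.7 |y| min max 20.0 35.3 worldz 0.057 0.106
-52 824 x max/med 46.5 7.7 |y| min max 20.0 35.2 worldz 0.052 0.094
-44 710 x max/med 41.7 7.7 |y| min max 20.0 35.2 worldz 0.047 0.087
-36 561 x max/med 33.1 7.7 |y| min max 20.1 35.4 worldz 0.041 0.075
-28 160 x max/med 24.3 6.9 |y| min max 19.8 28.1 worldz 0.038 0.063
-20 10 x max/med 16.7 10.8 |y| min max 19.2 27.9 worldz 0.039 0.054
-12 6 x max/med 10.0 4.0 |y| min max 19.1 28.7 worldz 0.028 0.042
-4 6 x max/med 1.0 -1.9 |y| min max 18.3 28.9 worldz 0.019 0.031
bottle 0.01 870 [ 0.65385475 -0.06214694] 0.0001237746624928536
bottle 0.05 2222 [ 0.65385268 -0.06218564] 0.00013173770108081814
bottle 0.1 7875 [ 0.65425469 -0.0628379 ] 0.00014489975531435315
bottle 0.13 13961 [ 0.65425853 -0.06284871] 0.00018849728944184477
scene 400 [ 0.6572 -0.0666  0.2742]
top 284 [ 0.6504 -0.0629  0.2738]
```

The bottle is upright and has moved about 3 mm. At this opening the pad tips sit about 25 mm behind the TCP, so contact is about 50 mm up, which is too high. I'll back off, narrow the gap, tilt a little more and go lower.

Request:
carry_out --pt "-9 0 -9 0 0 0 130" --pt "-10 0 -10 0 0 0 130" --pt "-10 0 -10 0 0 0 180" --pt "0 0 0 0 0.8 0 185" --pt "0 0 0 0 0 0 185"

```text
clock: 7.68
position: [0.6703, -0.1107, 0.0225]
tool_rot: [-3.058, -0.865, 1.933]
force: [-1.2, -0.1, -1.7]
grip_width: 0.023
```

Request:
carry_out --pt "0 0 0 0 0 0 185" --pt "0 0 0 0 0 0 185" --pt "0 0 0 0 0 0 185"

```text
clock: 7.93
position: [0.6722, -0.1082, 0.0258]
tool_rot: [-3.065, -0.858, 1.942]
force: [-0.5, 0.2, -0.1]
grip_width: 0.0236
```

```bash
cat > w.py <<'E'
from workcell import bot
from h import *
from scipy.spatial.transform import Rotation as R
s=bot.observe(); M=R.from_euler("xyz",s["tool_rot"]).as_matrix()
f=bot.grab_frame("wrist"); P=cloud(f,f["T_tool_cam"])*1000; H=cv2.cvtColor(f["color"],cv2.COLOR_RGB2HSV)
W=P/1000@M.T+s["position"]
g=np.isfinite(P[...,2])&(H[...,1]<90)&(abs(P[...,0])<14)&(abs(P[...,1])<40)&(P[...,2]<8)&(W[...,2]>.008)
for z in range(-48,8,5):
    q=P[g&(abs(P[...,2]-z)<2.5)]
    if len(q)>5: print(z,len(q),"x",q[:,0].min().round(1),q[:,0].max().round(1),"|y|",abs(q[:,1]).min().round(1),abs(q[:,1]).max().round(1))
b=np.isfinite(P[...,2])&(H[...,1]>110)&(H[...,0]<32)&(abs(W[...,0]-.6)<.12)&(abs(W[...,1]-.02)<.13)
for lo in(.015,.055,.1,.13):
    k=b&(W[...,2]>lo)&(W[...,2]<lo+.04)
    if k.sum()>20: print("bottle",lo,k.sum(),*circ(W[k][:,:2],.029))
cv2.imwrite("pics/last_wrist.png",f["color"][...,::-1])
E
python3 w.py; python3 st.py .671 -.102 .008
```

```text
-48 403 x -10.1 12.3 |y| 10.9 26.1
-43 375 x -10.5 12.7 |y| 10.9 26.0
-38 343 x -10.6 12.4 |y| 10.9 26.0
-33 278 x -10.1 12.2 |y| 10.9 25.8
-28 111 x -2.0 11.9 |y| 11.0 18.9
-23 10 x -8.4 -6.0 |y| 11.0 12.4
bottle 0.015 2366 [ 0.65426705 -0.06136025] 0.0005917512741571201
bottle 0.055 4420 [ 0.65391791 -0.06217338] 0.00022842060609815762
bottle 0.1 11070 [ 0.65429211 -0.06291386] 0.00027094363486726775
bottle 0.13 9595 [ 0.65430649 -0.06298208] 0.00031814579233969964
[ 0.37  1.27 -0.08  0.85 -0.49  1.68  0.84] [ 0.6722 -0.1082  0.026 ] 0.02370865239713572 [-0.1 -0.2 -0.3]
[[-0.237  0.908 -0.345]
 [ 0.609  0.416  0.675]
 [ 0.756 -0.05  -0.652]]
tool mm [-9.6  2.4 16.4]
```

Request:
carry_out --pt "-7 2 14 0 0 0 185" --pt "0 0 0 0 0 0 185" --pt "2.6 0.1 3 0 0 0 185" --pt "2.6 0.1 3 0 0 0 185" --pt "2.6 0.1 3 0 0 0 185"

```text
clock: 8.4
position: [0.6658, -0.0913, 0.011]
tool_rot: [-3.065, -0.859, 1.941]
force: [-0.6, -0.4, 0.9]
grip_width: 0.0233
```

Request:
carry_out --pt "2.6 0.1 3 0 0 0 185" --pt "2.6 0.1 3 0 0 0 185" --pt "2.6 0.1 3 0 0 0 185" --pt "2.6 0.1 3 0 0 0 185" --pt "2.6 0.1 3 0 0 0 185"

```text
clock: 8.82
position: [0.6579, -0.0733, 0.0107]
tool_rot: [-3.064, -0.859, 1.94]
force: [1.5, -1.8, -0.1]
grip_width: 0.0231
```

Request:
carry_out --pt "2.6 0.1 3 0 0 0 185" --pt "2.6 0.1 3 0 0 0 185" --pt "2.6 0.1 3 0 0 0 185" --pt "2.6 0.1 3 0 0 0 185" --pt "2.6 0.1 3 0 0 0 185"

```text
clock: 9.23
position: [0.6501, -0.055, 0.0107]
tool_rot: [-3.064, -0.859, 1.94]
force: [1.5, -3.6, 0.8]
grip_width: 0.0238
```

```bash
python3 w.py; python3 st.py; python3 amb.py
```

```text
-48 404 x -10.7 12.6 |y| 10.9 26.0
-43 371 x -10.0 12.1 |y| 10.9 25.8
-38 337 x -11.0 12.3 |y| 11.0 26.0
-33 286 x -10.8 12.1 |y| 11.0 25.3
-28 105 x -8.0 11.9 |y| 10.9 18.7
-23 7 x -7.8 -6.5 |y| 11.1 12.4
-13 6 x -12.3 13.7 |y| 4.6 25.1
-8 18 x -12.1 13.4 |y| 4.4 28.4
-3 19 x -4.4 10.6 |y| 21.6 29.3
2 6 x -1.5 5.5 |y| 24.0 29.5
bottle 0.015 2078 [ 0.64626861 -0.04206468] 0.000175868278052338
bottle 0.055 5086 [ 0.64620198 -0.04215137] 0.00018360134246103897
bottle 0.1 16861 [ 0.64657774 -0.04284185] 0.00023237769918194387
bottle 0.13 21254 [ 0.6716559 -0.0908856] 0.0032239641739985744
[ 0.34  1.21 -0.1   1.03 -0.5   1.55  0.86] [ 0.6499 -0.0541  0.0109] 0.023727880093419963 [ 0.5 -1.6  1.1]
[[-0.236  0.908 -0.345]
 [ 0.608  0.415  0.676]
 [ 0.758 -0.051 -0.651]]
scene cap 4 [ 0.6403 -0.0505  0.2728]
scene label 753 [ 0.6438 -0.0423] 0.0004 to go along 0.1647 side -0.0007
top cap 69 [ 0.6356 -0.0409  0.2718]
top label 242 [ 0.6447 -0.042 ] 0.0003 to go along 0.1648 side 0.0002
```

The push works: the bottle is upright, on line, with 165 mm to go.

Request:
carry_out --pt "3.3 0.1 3.8 0 0 0 185" --pt "3.9 0.2 4.5 0 0 0 185" --pt "3.9 0.2 4.5 0 0 0 185" --pt "3.9 0.2 4.5 0 0 0 185" --pt "3.9 0.2 4.5 0 0 0 185"

```text
clock: 9.8
position: [0.6387, -0.0279, 0.0108]
tool_rot: [-3.064, -0.859, 1.94]
force: [2.1, -1.9, -0.7]
grip_width: 0.0234
```

Request:
carry_out --pt "3.9 0.2 4.5 0 0 0 185" --pt "3.9 0.2 4.5 0 0 0 185" --pt "3.9 0.2 4.5 0 0 0 185" --pt "3.9 0.2 4.5 0 0 0 185" --pt "3.9 0.2 4.5 0 0 0 185"

```text
clock: 10.22
position: [0.6273, -0.0006, 0.0108]
tool_rot: [-3.064, -0.859, 1.94]
force: [1.5, -1.4, -2.2]
grip_width: 0.023
```

Request:
carry_out --pt "3.9 0.2 4.5 0 0 0 185" --pt "3.9 0.2 4.5 0 0 0 185" --pt "3.3 0.1 3.8 0 0 0 185" --pt "2.6 0.1 3 0 0 0 185" --pt "1.3 0 1.5 0 0 0 185"

```text
clock: 10.63
position: [0.6184, 0.0206, 0.0111]
tool_rot: [-3.064, -0.859, 1.941]
force: [0.6, -1.8, -0.3]
grip_width: 0.0235
```

```bash
python3 w.py|grep bot; python3 st.py; python3 amb.py
```

```text
bottle 0.015 3191 [0.62429336 0.0434579 ] 0.010677217092222652
bottle 0.055 5129 [0.61449275 0.03360784] 0.00018489265212613681
bottle 0.1 16797 [0.61483196 0.03295802] 0.00022970775724066167
bottle 0.13 21233 [ 0.63972813 -0.01511234] 0.0032533598545443562
[ 0.28  1.13 -0.13  1.24 -0.53  1.39  0.86] [0.6184 0.0207 0.011 ] 0.023469927350102164 [ 0.5 -1.  -0.7]
[[-0.236  0.908 -0.345]
 [ 0.609  0.415  0.676]
 [ 0.758 -0.051 -0.651]]
scene cap 3 [0.6135 0.0197 0.2724]
scene label 742 [0.6118 0.0323] 0.0005 to go along 0.0835 side -0.0015
top cap 63 [0.6072 0.031  0.2717]
top label 225 [0.6132 0.0329] 0.0003 to go along 0.0836 side 0.0
```

Request:
carry_out --pt "2.6 0.1 3 0 0 0 185" --pt "3.3 0.1 3.8 0 0 0 185" --pt "3.3 0.1 3.8 0 0 0 185" --pt "3.3 0.1 3.8 0 0 0 185" --pt "3.3 0.1 3.8 0 0 0 185"

```text
clock: 11.2
position: [0.6088, 0.0427, 0.011]
tool_rot: [-3.064, -0.859, 1.94]
force: [1.2, -2.1, -1.0]
grip_width: 0.0233
```

Request:
carry_out --pt "3.3 0.1 3.8 0 0 0 185" --pt "3.3 0.1 3.8 0 0 0 185" --pt "3.3 0.1 3.8 0 0 0 185" --pt "3.3 0.1 3.8 0 0 0 185" --pt "3.3 0.1 3.8 0 0 0 185"

```text
clock: 11.62
position: [0.5988, 0.0657, 0.0111]
tool_rot: [-3.064, -0.859, 1.94]
force: [1.5, -2.3, -1.0]
grip_width: 0.0233
```

Request:
carry_out --pt "2.6 0.1 3 0 0 0 185" --pt "2.6 0.1 3 0 0 0 185" --pt "1.3 0 1.5 0 0 0 185"

```text
clock: 11.87
position: [0.5949, 0.075, 0.0112]
tool_rot: [-3.064, -0.859, 1.941]
force: [0.9, -2.2, -1.0]
grip_width: 0.0231
```

```bash
python3 w.py|grep bot; python3 st.py; python3 amb.py
```

```text
bottle 0.015 4734 [0.62164806 0.11452347] 0.010247192814679996
bottle 0.055 5134 [0.59100328 0.08790726] 0.00018296094100688282
bottle 0.1 16670 [0.59132953 0.08725153] 0.00023104793672970372
bottle 0.13 21306 [0.6163548  0.03920799] 0.0032247548960550156
[ 0.23  1.09 -0.16  1.37 -0.57  1.29  0.86] [0.5948 0.0751 0.0112] 0.023428431700030315 [ 1.1 -0.8 -1.7]
[[-0.236  0.908 -0.346]
 [ 0.609  0.415  0.676]
 [ 0.758 -0.051 -0.651]]
scene cap 2 [0.596  0.0883 0.2722]
scene label 758 [0.588  0.0857] 0.0006 to go along 0.0252 side -0.0029
top cap 87 [0.586  0.0852 0.2718]
top label 216 [0.5912 0.0869] 0.0004 to go along 0.0253 side 0.0005
```

View pics/last_scene.png

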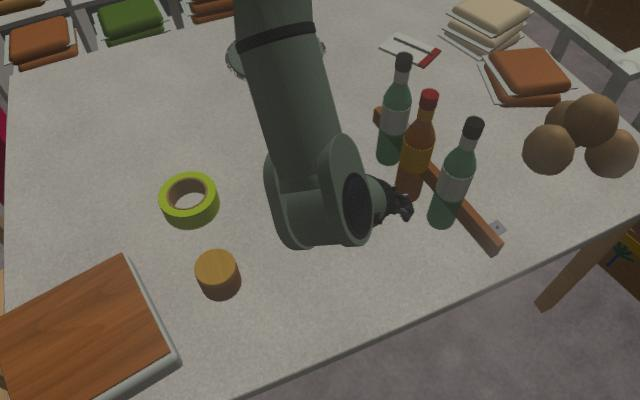

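The scene view shows the bottle entering the gap at (412,165), with both green bottles unmoved. Last 25 mm, slowly.

Request:
carry_out --pt "2 0.1 2.3 0 0 0 185" --pt "2 0.1 2.3 0 0 0 185" --pt "2 0.1 2.3 0 0 0 185" --pt "2 0.1 2.3 0 0 0 185" --pt "2 0.1 2.3 0 0 0 185"

```text
clock: 12.43
position: [0.5892, 0.0887, 0.0112]
tool_rot: [-3.064, -0.859, 1.94]
force: [1.2, -1.9, -0.4]
grip_width: 0.0237
```

Request:
carry_out --pt "2 0.1 2.3 0 0 0 185" --pt "1.6 0.1 1.8 0 0 0 185" --pt "1.3 0 1.5 0 0 0 185" --pt "0 0 0 0 0 0 185"

```text
clock: 12.77
position: [0.5861, 0.0958, 0.0113]
tool_rot: [-3.064, -0.86, 1.941]
force: [0.2, -0.9, -1.5]
grip_width: 0.0239
```

```bash
python3 w.py|grep bot; python3 st.py; python3 amb.py
```

```text
bottle 0.015 6364 [0.60450403 0.12020474] 0.01165448952336055
bottle 0.055 5105 [0.5821676  0.10876211] 0.00018479541817026726
bottle 0.1 16613 [0.58254312 0.10807955] 0.0002260336606777838
bottle 0.13 21322 [0.60763175 0.06003348] 0.0032354768447857268
[ 0.22  1.07 -0.17  1.41 -0.58  1.25  0.85] [0.5862 0.0956 0.0113] 0.023813770629406032 [ 0.3 -0.5 -0.3]
[[-0.236  0.908 -0.345]
 [ 0.609  0.415  0.676]
 [ 0.758 -0.051 -0.651]]
scene cap 5 [0.5917 0.1029 0.2729]
scene label 745 [0.5795 0.1067] 0.0007 to go along 0.0025 side -0.0026
top cap 67 [0.5754 0.1025 0.2704]
top label 234 [0.5828 0.1081] 0.0004 to go along 0.0024 side 0.0009
```

Request:
carry_out --pt "0.8 0 0.9 0 0 0 185" --pt "0.8 0 0.9 0 0 0 185" --pt "0 0 0 0 0 0 185"

```text
clock: 13.17
position: [0.5854, 0.0975, 0.0113]
tool_rot: [-3.064, -0.859, 1.94]
force: [0.9, -2.0, 0.0]
grip_width: 0.0234
```

Request:
carry_out --pt "-2.6 0 -3 0 0 0 185" --pt "-6 -0.2 -7 0 0 0 185" --pt "-13 -0.5 -15 0 0 0 185" --pt "-13 -0.5 -15 0 0 0 185" --pt "-13 -0.5 -15 0 0 0 185"

```text
clock: 13.58
position: [0.6144, 0.029, 0.0112]
tool_rot: [-3.064, -0.859, 1.94]
force: [0.1, -1.2, -0.8]
grip_width: 0.0236
```

Request:
carry_out --pt "-13 -0.5 -15 0 0 0 185" --pt "-5 -0.5 -20 0 0 0 185" --pt "0 0 -15 0 0 0 185" --pt "0 0 0 0 0 0 185"

```text
clock: 13.92
position: [0.6361, -0.0181, 0.0311]
tool_rot: [-3.066, -0.856, 1.939]
force: [0.1, -0.2, -0.1]
grip_width: 0.0236
```

```bash
python3 st.py; python3 amb.py; python3 - <<'E'
from h import *
from workcell import bot
f=bot.grab_frame("top"); P=cloud(f); H=cv2.cvtColor(f["color"],cv2.COLOR_RGB2HSV)
for nm,c in(("near",(.484,.1)),("far",(.678,.118))):
    m=(P[...,2]>.012)&(P[...,2]<.165)&(np.hypot(P[...,0]-c[0],P[...,1]-c[1])<.045)&(H[...,1]>70)&(H[...,0]>35)
    print(nm,m.sum(),*circ(P[m][:,:2],.029))
E
```

```text
[ 0.31  1.14 -0.12  1.15 -0.52  1.48  0.85] [ 0.6361 -0.0181  0.0311] 0.023623104490685037 [ 0.1 -0.2 -0.1]
[[-0.236  0.91  -0.342]
 [ 0.611  0.412  0.676]
 [ 0.756 -0.05  -0.653]]
scene cap 6 [0.5697 0.1097 0.2727]
scene label 744 [0.5789 0.1083] 0.0007 to go along 0.0008 side -0.0026
top cap 83 [0.5763 0.103  0.2717]
top label 238 [0.5821 0.1097] 0.0004 to go along 0.0007 side 0.0009
near 78 [0.4831489  0.10133402] 0.00019957741897887808
far 211 [0.67802497 0.11878762] 0.00031773951634676487
```

View pics/last_top.png

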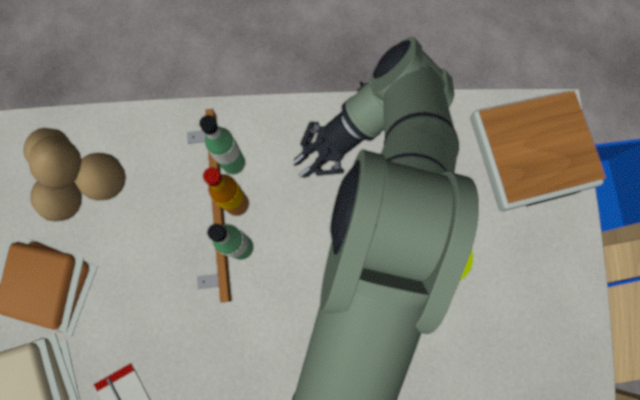

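The top view shows the amber bottle at (230,195) against the rail between the two green ones. The spacings are about 99 and 96 mm, the hand is clear at (310,160), and the green bottles haven't moved.

```bash
python3 -c "
from workcell import bot
print(bot.job_done())"
```

```text
the job is handed in; nothing more can be done
None
```

I pushed the amber bottle about 190 mm with two slightly parted fingertips, on the bare glass, into the place between the green bottles. I then backed the hand off, with the fingertips about 140 mm from the bottle, and handed the job in at about 14 s.

**Final position:** the bottle is at about (0.582, 0.110). Its distances to the green bottles are about 99 mm (near) and 96 mm (far), centre to centre. It is within about 1–2 mm of touching the rail, well inside the 8 mm allowed.

**Other objects:** the green bottles measured the same as at the start, to within 0.2 mm. The arm passed well above the tape and jar, and both were in place in my last scene view, though I did not re-measure them.

**Tilt and forces:** the bottle's axis showed no tilt beyond about 1 mm over its height during the push. In the readings between moves, the wrist force stayed under about 5 N.

**Checks that disagreed:**
- **First contact:** it was about 50 mm up, higher than planned, because the part-open fingertips sit about 25 mm behind the TCP. The bottle slid about 3 mm and stayed upright. At that point I estimated the gripper's body was only a few millimetres from the label, and I could not rule out a touch. I backed off, narrowed the gap, tilted further and pushed at about 36 mm instead.
- **Camera agreement:** the scene and top cameras differ by about 3 mm on the final position, mostly along the rail. That is within the tolerance.

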